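Draw the locking gib out of an open die set

ROBOT

A 6-joint arm with a two-finger parallel gripper is mounted at the origin on the work surface. World frame = base frame: x ahead of the robot, y to its left, z up, the work surface at z = 0. Lengths are in m, angles in rad, forces in N, time in s.
With the tool pointing down it reaches from about 0.375 to 0.9 m from the base axis. Payload 3.1 kg.
Tool frame: the origin (TCP) lies at the centre of the arm's flange, where the gripper is bolted on; the fingertips stand 182 mm ahead of it and the grasp point (between the pads) lies 164 mm ahead of it; z points along the fingers, y is the line along which they close (so a half turn about z gives the same grasp; the last joint's range is limited). The gripper opens to 87 mm and grips with 3 to 60 N. Pads are 19 mm wide; open, the fingers measure 117 mm over their backs; the gripper's body (75 mm by 190 mm) begins 51 mm behind the grasp point.
Start: joints at [1.014, 0.527, 1.433, -0, 1.181, -0.178], TCP at [0.231, 0.581, 0.405] pointing down, gripper open.
Joint ranges: [-3.08, 3.08], [-0.75, 2.2], [0.22, 2.44], [-1.43, 4.57], [0, 2.65], [-2.85, 2.85]. Speed limits (rad/s): [2.79, 2.79, 3.14, 3.14, 3.14, 3.14].

INTERFACE

Orientations are given as a unit quaternion [x, y, z, w].
In Python, from cell import arm gives the robot as it stands.
- The arm moves only by the shell command python3 steer.py FILE, which reads ROWS from the file FILE. ROWS is a JSON object whose key "offsets" holds a list of rows, 1 to 20 of them, each of 7 numbers: a rotation vector rx, ry, rz in fractions of the full range, 1 being 2 rad, then dx, dy, dz in shares of the most that a row can go, 1 being 62.5 mm, then the finger opening in m; each row shifts and turns the commanded pose from where the row before left it, along the tool's axes as they then stand; what a row does not reach is not made up. A row lasts 1/8 s, in which the tool goes at most 0.0625 m and 0.188 rad, less where a joint would pass 70% of its speed; a pose out of reach is approached as far as the arm can. The fingers move at their own pace and stop on an object; the grip force is fixed at half the most. Time passes only in rows, so rows that do not move let the fingers close. It prints the time, the measured TCP pose, the force, the opening and the grip force at its end. Shift and turn numbers lie between -1 and 1, and a call with a number outside is refused. Input that does not fit is refused with a message, and nothing moves.
- arm.get_obs(): the state, without advancing time (a new reading comes with each control period).
- arm.snapshot(name): name is "side" or "top"; returns the picture (420x560x3 uint8, red, green, blue); there is no depth.
- arm.camera_info(name): a dict with "camera_matrix" (3x3 intrinsics, pixels), "camera_from_world" (4x4, takes a point from world to camera coordinates). Camera axes: x right, y up, looking along -z (the intrinsics and any distortion apply to the point x, -y, -z); pixel columns grow to the right and rows downward; lengths in m; the calibration is good to about 2 mm. A picture is of the moment at which its call begins. camera_info takes no time and is no camera call.
- arm.hand_in(): hands the job in; it is judged then, once.
The state is a dict: "time": time; "qpos": joint angles; "qd": joint speeds; "joint_efforts": joint torques, N m; "ee_pos": TCP position; "eef_rot": TCP orientation; "ft_force": force on the tool from outside, world axes, zero at the start; "moment": the same for the moment, N m; "opening": finger opening in m; "gripper_force": force on a finger pad.
Only numpy, scipy, OpenCV 4.12 (cv2) and the standard library are available. Lean on these libraries where they do the work, as an engineer would, in place of code of your own. Each camera call takes 0.05 s, during which the arm holds its last target. There are 200 camera calls.

TASK

The die block has to come out for regrinding, so take out the gib, the upright steel plate that locks it: grip it by the edge that stands out of the slot in front of the raised upper half, ease it up over the stop screw that keeps it in and draw it out of the front of the slot. Don't force it against the stop screw and don't knock the upper half of the die. Stand the gib on its long edge in the free slot of the wooden block, gently and right down on the slot's floor, and leave the other things on the bench alone.

Things in the scene. Friction and masses are not known exactly. Their poses are not given: they have to be found in the camera images.
- die: Die set fixed on the bench, its front to the robot's right. Origin: on the bench under the slot; x along the slot from its front mouth to the back, y left, z up. Steel lower shoe 205 (x -100 to 105) by 250 by 30 mm high; on it two black blocks, die block (y -87 to -7) and heel block (y 7 to 45 mm), x -70 to 65, flat tops at z = 75. Two pillars at the back, x = 78, y = +-95 mm.
- slot_mouth (a point): Middle of the floor of the slot between the two blocks, at its open front end: x = -70, y = 0, z = 30 mm in the die's frame, same axes. The slot is 14.5 mm wide, 45 mm deep, open above and in front; a back stop closes it at die x = 55 mm.
- plunger_nose (a point): Where a spring plunger in the heel block presses the gib sideways against the die block with 6 N: die x = -45, y = 5, z = 58 mm. Because of it the gib drags with 4 to 10 N when moved along or up, until its tail end has passed this point; then it is loose in the slot.
- upper: Upper half of the die, fixed above the blocks: punch plate and aluminium shoe, 250 mm wide, upright front face. Origin: middle of its lower front edge, die x = -32, y = 0, z = 117 mm; it fills z 117 to 179 mm from there backwards, 24 mm above the seated gib. A gripper pointing straight down at the gib strikes it: tilt the tool 20 to 45 degrees, its body leaning away from the die (to -x).
- stop: Place of the stop screw in the slot's floor, in front of the gib. Origin: on the floor, die x = -63.5, y = 0 mm. The screw, 9 mm in diameter, stands 5 to 15 mm above the floor, different each time and not measured: the gib's front end must be raised higher than that before it can come forwards; its lower edge may then slide over the screw.
- gib: Gib: plain ground steel plate, 110 (x) by 12 (y) by 63 mm (z), about 0.6 kg. Origin: middle of its lower long edge; front end at x = -55 mm. It starts on the slot's floor against the die block, x axis along the die's, top edge 18 mm above the blocks, front end 23 to 26 mm in front of the upper half and 1 to 4 mm behind the stop screw.
- rack: Wooden block for flat parts, fixed on the bench, 160 (x) by 144 (y) by 40 mm high, with two straight slots along x, each 24 mm wide, 140 mm long and 30 mm deep (floor 10 mm above the bench). Origin: middle of its underside.
- free_slot (a point): Centre of the floor of the free slot, at y = +40 mm in the wooden block's frame, 10 mm above the bench; x along the slot. The other slot is at y = -40 mm.
- spare: Another steel plate, 90 x 14 x 46 mm, standing on its long edge in the other slot of the wooden block, top 56 mm above the bench. Leave it. Origin: middle of its lower edge.
- bush: Loose guide bush, steel ring 48 mm in diameter and 60 mm high, standing on the bench. Leave it. Origin: middle of its underside.
- driver: Screwdriver with a blue handle, 170 mm, lying on the bench. Leave it. Origin: near its middle, on the underside.
- vblock: Dark steel V-block, 60 x 45 x 48 mm, on the bench. Leave it. Origin: middle of its underside.

How it is judged:
On the way:
1. the gib is out of the slot of the die set (horizontal distance between gib and die above 0.125 m), for 0.1 s.
At the end, for the whole second after the job is handed in: The gib stands released and at rest on its long edge in the free slot of the wooden block, either way round, its lower edge within 6 mm of the slot's floor, its middle within 20 mm of the slot's middle along the slot; it may lean on a slot wall (x of gib in the frame of free_slot between -0.02 and 0.02 m and y of gib in the frame of free_slot between -0.012 and 0.012 m and z of gib in the frame of free_slot below 0.006 m and angle between gib's own z axis and vertical below 0.45 rad and angle between the x axis of gib and the x axis of free_slot, either way round below 0.2 rad and linear speed of gib below 0.02 m/s); the robot touches nothing.
It fails at once if the gib was forced against the stop screw (more than 40 N) (contact force between gib and stop above 40 N).
It fails at once if the upper half of the die was knocked by the robot or the gib (more than 20 N) (contact force between any of the arm, the fingers, gib and upper above 20 N).
It fails at once if the gib was dropped or pushed hard into the wooden block (more than 60 N) (contact force between gib and rack above 60 N).
It fails at once if another thing on the bench was disturbed (distance of any of spare, bush, driver, vblock from where it was at the start of the episode above 0.02 m).
It also fails if it takes over 61 s, if anything falls off the work surface, if the arm or the gripper's body presses on something with over 40 N, if the wrist force passes 120 N, or if a joint passes its speed limit or range.

## Working session

There is one attempt and no reset: what is moved stays moved. The work goes in short steps, Python scripts to look and compute and a shell command to move; the robot and the scene stay as the last step left them, time stands still between calls to the robot, and variables do not carry over. Pictures are saved under pics/ and viewed, at most 10 in all, crops included, and the job is handed in when it is done.

```bash
ls; mkdir -p pics
python3 - <<'E'
from cell import arm
import cv2,numpy as np
for n in("side","top"):
    im=arm.snapshot(n); cv2.imwrite(f"pics/{n}0.png",im[:,:,::-1])
    c=arm.camera_info(n); print(n,np.round(c["camera_matrix"],1).tolist(),np.round(c["camera_from_world"],4).tolist(),[k for k in c])
o=arm.get_obs();print(o)
E
```

```text
cell.py
pics
steer.py
side [[405.5, 0.0, 278.8], [0.0, 405.5, 210.2], [0.0, 0.0, 1.0]] [[0.8787, -0.4772, 0.0101, -0.4832], [0.3817, 0.7152, 0.5855, -0.2504], [-0.2866, -0.5107, 0.8106, -1.0845], [0.0, 0.0, 0.0, 1.0]] ['camera_matrix', 'camera_from_world']
top [[489.0, 0.0, 276.3], [0.0, 489.0, 206.3], [0.0, 0.0, 1.0]] [[0.0032, -1.0, 0.0038, -0.0399], [0.9972, 0.0035, 0.0743, -0.5455], [-0.0744, 0.0036, 0.9972, -1.488], [0.0, 0.0, 0.0, 1.0]] ['camera_matrix', 'camera_from_world']
{'time': 0.1, 'qpos': array([ 1.01449156e+00,  5.28392145e-01,  1.43375147e+00, -2.07978964e-05,
        1.18145054e+00, -1.78539979e-01]), 'qd': array([-0.00102329, -0.00176145, -0.00146272, -0.00075283,  0.0009401 ,
        0.00074557]), 'joint_efforts': array([ 2.07701228e-04, -4.40988994e+01, -1.77151287e+01,  6.35128794e-02,
        5.34421694e-02, -4.77285948e-05]), 'ee_pos': array([0.23036197, 0.58066999, 0.40386473]), 'eef_rot': array([ 1.87757302e-01,  9.82214943e-01, -9.37409482e-04, -3.50505112e-04]), 'ft_force': array([ 0.5449077 , -0.34045042, -0.45890636]), 'moment': array([ 0.0001874 , -0.02374529, -0.00321701]), 'gripper_force': 0.0, 'opening': 0.08721516683139326}
```

View pics/side0.png

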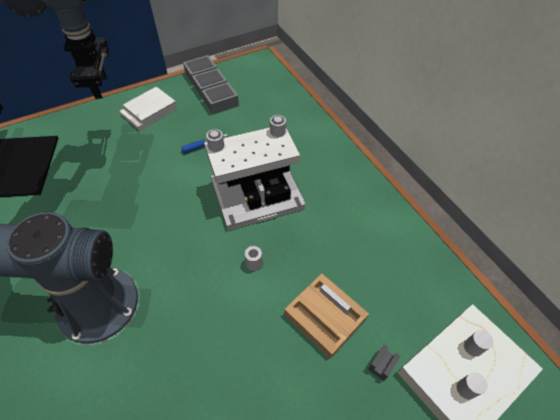

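View pics/top0.png

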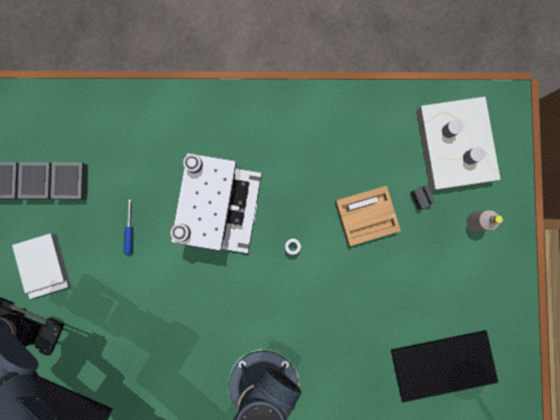

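The side view shows the die at about (255,175), the bush at (254,258) and the rack at (326,314). In the top view the die is at (215,203), the bush at (293,246), the rack at (368,216) and the V-block at (423,197). The rack slot on the upper side holds the spare, so the lower slot, nearer the robot, is free. I'll zoom in for precise corners.

Run:
```python
import cv2,numpy as np
t=cv2.imread("pics/top0.png");s=cv2.imread("pics/side0.png")
def crop(im,x,y,w,h,k):
    c=cv2.resize(im[y:y+h,x:x+w],None,fx=k,fy=k,interpolation=cv2.INTER_CUBIC)
    for i in range(0,w,10):
        cv2.line(c,(i*k,0),(i*k,6 if i%50 else 14),(0,255,255),1)
        if i%20==0: cv2.putText(c,str(x+i),(i*k,20),0,.35,(0,255,255))
    for i in range(0,h,10):
        cv2.line(c,(0,i*k),(6,i*k),(0,255,255),1)
        if i%20==0: cv2.putText(c,str(y+i),(8,i*k+4),0,.35,(0,255,255))
    return c
cv2.imwrite("pics/die.png",np.hstack([crop(t,220,150,50,75,8)[:600],crop(s,230,165,50,75,8)]))
cv2.imwrite("pics/rack.png",np.hstack([crop(t,330,178,80,80,5),crop(s,285,272,80,80,5)]))
```

```text
(no output)
```

View pics/die.png

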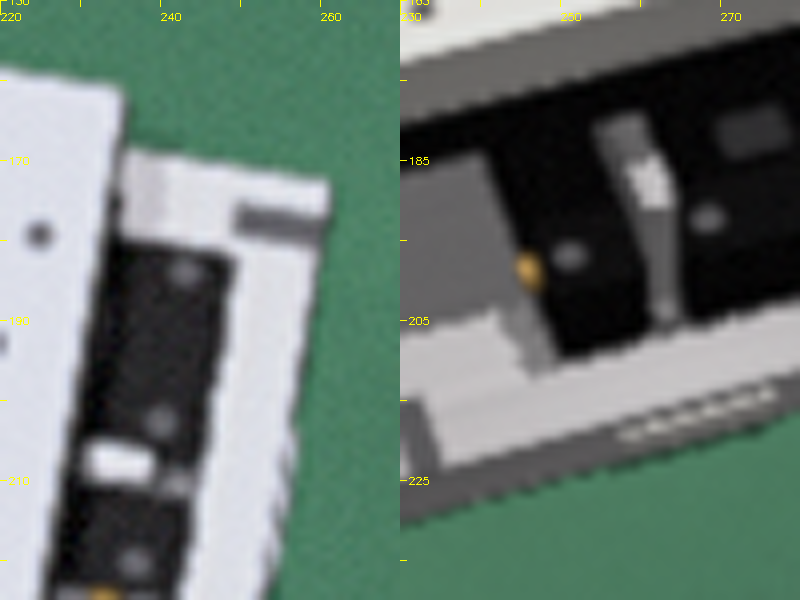

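View pics/rack.png

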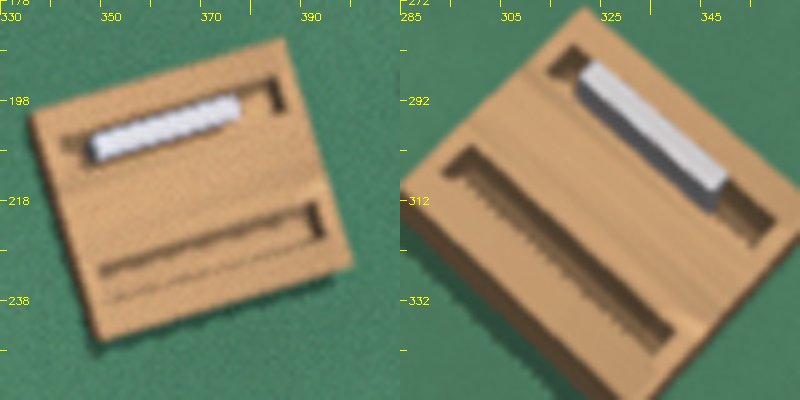

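```bash
cat > h.py <<'E'
import cv2,numpy as np
from cell import arm
C={n:arm.camera_info(n) for n in("side","top")}
def cam(n):
    M=np.array(C[n]["camera_from_world"]);K=np.array(C[n]["camera_matrix"]);return M[:3,:3],M[:3,3],K
def ray(n,uv):
    R,t,K=cam(n);d=np.linalg.inv(K)@[uv[0],uv[1],1];d=R.T@(d*[1,-1,-1]);return -R.T@t,d/np.linalg.norm(d)
def onz(n,uv,z):
    o,d=ray(n,uv);return o+d*(z-o[2])/d[2]
def proj(n,p):
    R,t,K=cam(n);q=K@((R@p+t)*[1,-1,-1]);return q[:2]/q[2]
def edge(im,p,q,half=4,sgn=0):
    "strongest grey edge across segment p-q; returns line (point,dir) fitted through subpixel hits"
    g=cv2.cvtColor(im,cv2.COLOR_BGR2GRAY).astype(np.float32);p,q=np.float32(p),np.float32(q)
    d=(q-p)/np.linalg.norm(q-p);nn=np.array([-d[1],d[0]]);s=np.arange(-half,half+.01,.1)
    N=int(np.linalg.norm(q-p)*2)+2;base=p+(q-p)*np.linspace(0,1,N)[:,None]
    P=(base[:,None]+s[None,:,None]*nn).astype(np.float32)
    v=cv2.GaussianBlur(cv2.remap(g,P[...,0],P[...,1],cv2.INTER_LINEAR),(0,0),sigmaX=5,sigmaY=.5)
    gr=np.gradient(v,axis=1);gr=abs(gr) if sgn==0 else np.maximum(gr*sgn,0)
    k=gr.argmax(1);h=base+s[k][:,None]*nn
    l=cv2.fitLine(h.astype(np.float32),cv2.DIST_HUBER,0,.01,.01).ravel()
    r=(h-l[2:])@[-l[1],l[0]]
    return l[2:],l[:2],round(float(np.median(abs(r))),2)
def cross(a,b):
    s=np.linalg.solve(np.array([a[1],-b[1]]).T,b[0]-a[0]);return a[0]+s[0]*a[1]
E
python3 - <<'E'
from h import *
t=cv2.imread("pics/top0.png");s=cv2.imread("pics/side0.png")
print("cams",ray("top",(0,0))[0],ray("side",(0,0))[0])
def wl(n,e,z): 
    a,b=onz(n,e[0],z),onz(n,e[0]+10*e[1],z);d=(b-a)[:2];d/=np.linalg.norm(d);return a[:2],d,e[2]
U=wl("top",edge(t,(234.5,166),(224,240)),.179)
F=wl("top",edge(t,(260.6,176),(255,214)),.03)
S=wl("top",edge(t,(240,169),(258,172)),.03)
US=wl("top",edge(t,(205,156),(232,160.5)),.179)
for n,l in zip(("upfront","shoefront","shoeside","upside"),(U,F,S,US)):
    print(n,l[0],l[1],l[2],"yaw",np.degrees(np.arctan2(l[1][1],l[1][0]))%180)
print("cornerlow",cross(F,S),"cornerup",cross(U,US))
# gib top patch
for n,im,box in(("top",t,(228,200,243,214)),("side",s,(254,182,267,193))):
    x0,y0,x1,y1=box;g=cv2.resize(im[y0:y1,x0:x1],None,fx=8,fy=8,interpolation=cv2.INTER_CUBIC)
    m=(cv2.cvtColor(g,cv2.COLOR_BGR2GRAY)>150).astype(np.uint8)
    c=max(cv2.findContours(m,0,1)[0],key=cv2.contourArea);r=cv2.minAreaRect(c)
    b=(cv2.boxPoints(r)+.5)/8-.5+[x0,y0]
    print(n,np.round(b,1).tolist(),[onz(n,p,.093)[:2].round(4).tolist() for p in b])
# rack
for n,im in(("top",t),("side",s)):
    h=cv2.cvtColor(im,cv2.COLOR_BGR2HSV);m=cv2.inRange(h,(8,70,120),(22,255,255));m[:180]=0
    c=max(cv2.findContours(m,0,1)[0],key=cv2.contourArea);r=cv2.minAreaRect(c);b=cv2.boxPoints(r)
    ctr=b.mean(0);b=ctr+(b-ctr)
    L=[edge(im,b[i]+.15*(b[(i+1)%4]-b[i]),b[i]+.85*(b[(i+1)%4]-b[i]),5) for i in range(4)]
    P=np.array([onz(n,cross(L[i-1],L[i]),.04)[:2] for i in range(4)])
    print(n,np.round(b).tolist(),[l[2] for l in L],P.round(4).tolist(),"ctr",P.mean(0),"sides",np.linalg.norm(P-np.roll(P,-1,0),axis=1))
E
```

```text
cams [ 0.43342141 -0.03274965  1.52459961] [ 0.20930885 -0.60538354  1.03057952]
upfront [0.54057604 0.09586096] [ 0.98702531 -0.16056474] 0.12 yaw 170.76032249365147
shoefront [0.56829126 0.02312025] [ 0.98898917 -0.14798793] 0.21 yaw 171.48965800788596
shoeside [0.65454259 0.04331573] [-0.1616664  -0.98684547] 0.1 yaw 80.69636650811776
upside [0.6678439  0.12579634] [-0.16068327 -0.98700602] 0.08 yaw 80.75344240143407
cornerlow [0.64924956 0.01100601] cornerup [0.65981267 0.07646409]
top [[230.6, 209.3], [230.9, 204.9], [238.6, 205.4], [238.3, 209.8]] [[0.5307, 0.0961], [0.5438, 0.0954], [0.5423, 0.0727], [0.5293, 0.0735]]
side [[258.1, 185.6], [261.5, 184.1], [263.9, 189.6], [260.5, 191.1]] [[0.5294, 0.0938], [0.541, 0.0941], [0.5377, 0.0721], [0.5262, 0.0718]]
top [[534.0, 180.0], [556.0, 179.0], [565.0, 419.0], [543.0, 420.0]] [1.71, 0.03, 0.03, 0.12] [[0.6454, -0.8301], [0.6178, -0.9049], [-0.0848, -0.8771], [-0.085, -0.8308]] ctr [ 0.27336792 -0.86071419] sides [0.07980961 0.7031978  0.0462652  0.73041215]
side [[284.0, 310.0], [322.0, 270.0], [369.0, 314.0], [332.0, 354.0]] [0.09, 0.04, 0.05, 0.07] [[0.4222, -0.2609], [0.5613, -0.22], [0.6068, -0.3737], [0.4683, -0.4151]] ctr [ 0.51465752 -0.31741969] sides [0.14501338 0.16025662 0.1445362  0.16101566]
```

Die corners agree to about 2 mm: origin ≈ (0.5417, 0.1289), yaw 80.75°. The gib's front end is where it should be. The rack measured 161×145 in the side view. Next I'll cross-check the rack in the top view, find the loose things, and work out the pre-grasp move.

```bash
cat >> h.py <<'E'
from scipy.spatial.transform import Rotation as Ro
TH=np.radians(35)
def frame(yaw,th=TH):
    "tool rotation: fingers lean so the body tilts to -x of a part with this yaw; tool y = -part y"
    ex=np.array([np.cos(yaw),np.sin(yaw),0]);ey=np.array([-ex[1],ex[0],0])
    z=np.sin(th)*ex-np.cos(th)*np.array([0,0,1]);y=-ey;return np.array([np.cross(y,z),y,z]).T
def plan(g,R1):
    "print rotation (tool axes) then shift (axes after the rotation) to put the grasp point at g"
    o=arm.get_obs();R0=Ro.from_quat(o["eef_rot"]).as_matrix();p1=np.array(g)-.164*R1[:,2]
    r=Ro.from_matrix(R0.T@R1).as_rotvec();d=R1.T@(p1-o["ee_pos"])
    print("rot",r.round(4),"n",np.linalg.norm(r)/.188,"shift",d.round(4),"n",np.linalg.norm(d)/.0625,"tcp",p1.round(3))
DY=np.radians(80.75);O=np.array([.5417,.1289,0]);EX=np.array([np.cos(DY),np.sin(DY),0]);EY=np.array([-EX[1],EX[0],0])
def die(x,y,z): return O+x*EX+y*EY+[0,0,z]
E
python3 - <<'E'
from h import *
t=cv2.imread("pics/top0.png")
A=lambda x,y:(330+x/5,178+y/5)
b=[A(32,112),A(285,38),A(352,265),A(100,340)]
b=np.array(b)
L=[edge(t,b[i]+.12*(b[(i+1)%4]-b[i]),b[i]+.88*(b[(i+1)%4]-b[i]),2.5) for i in range(4)]
P=np.array([onz("top",cross(L[i-1],L[i]),.04)[:2] for i in range(4)])
print([l[2] for l in L],P.round(4).tolist(),"ctr",P.mean(0),"sides",np.linalg.norm(P-np.roll(P,-1,0),axis=1))
d=P[0]-P[1];print("yaw",np.degrees(np.arctan2(d[1],d[0])),"side yaw",np.degrees(np.arctan2(.22-.3737+.0,0) if 0 else np.arctan2(-.22+.3737,.5613-.6068)))
print("bush top",onz("top",(293,246),.06),"vblock",onz("top",(423,197),.048),"driver",onz("top",(128,230),.02))
plan(die(-.062,-.0011,.135),frame(DY))
E
```

```text
[0.07, 0.06, 0.05, 0.03] [[0.5641, -0.2197], [0.6101, -0.3738], [0.471, -0.4153], [0.4253, -0.2608]] ctr [ 0.51762738 -0.31739813] sides [0.16086511 0.14517225 0.16111751 0.14475726]
yaw 106.62152871637551 side yaw 106.49039887567008
bush top [ 0.423794   -0.08828515  0.06      ] vblock [ 0.5732373  -0.48335752  0.048     ] driver [0.47089891 0.41698576 0.02      ]
rot [-0.4147  0.5145  1.3089] n 7.79916651309122 shift [-0.5293  0.381  -0.2064] n 10.944231714677292 tcp [ 0.518 -0.025  0.269]
```

The manual's scale: shifts go in shares of 62.5 mm and turns go in shares of 2 rad. Converting my numbers, -0.05 m is -0.8, 0.164 rad / 2 = 0.082.

```bash
echo '{"offsets": [[0, 0, 0, 0, 0, -0.8, 0.087], [0, 0, 0, 0, 0, -0.8, 0.087], [-0.026, 0.032, 0.082, 0, 0, 0, 0.087], [-0.026, 0.032, 0.082, 0, 0, 0, 0.087], [-0.026, 0.032, 0.082, 0, 0, 0, 0.087], [-0.026, 0.032, 0.082, 0, 0, 0, 0.087], [-0.026, 0.032, 0.082, 0, 0, 0, 0.087], [-0.026, 0.032, 0.082, 0, 0, 0, 0.087], [-0.026, 0.032, 0.082, 0, 0, 0, 0.087], [-0.026, 0.032, 0.082, 0, 0, 0, 0.087], [0, 0, 0, 0, 0, 0, 0.087]]}' > m.json && python3 steer.py m.json && python3 -c "
from h import *
plan(die(-.075,-.0011,.165),frame(DY)); print(arm.get_obs()['qpos'])"
```

```text
time: 1.48
ee_pos: [0.2301, 0.5805, 0.5041]
eef_rot: [0.727, 0.618, 0.229, -0.193]
ft_force: [-0.2, -0.1, -0.4]
opening: 0.0868
gripper_force: 0.0
rot [0.0026 0.0017 0.0001] n 0.016521762111246247 shift [-0.58    0.3813 -0.1562] n 11.382981245280414 tcp [ 0.516 -0.038  0.299]
[0.96567338 0.35020647 1.51058699 0.36439975 0.75130432 0.92740327]
```

To row units: -0.042 m is -0.672, 0.0347 m is 0.5552.

```bash
echo '{"offsets": [[0, 0, 0, -0.672, 0.5552, -0.472, 0.087], [0, 0, 0, -0.672, 0.5552, -0.472, 0.087], [0, 0, 0, -0.672, 0.5552, -0.472, 0.087], [0, 0, 0, -0.672, 0.5552, -0.472, 0.087], [0, 0, 0, -0.672, 0.5552, -0.472, 0.087], [0, 0, 0, -0.672, 0.5552, -0.472, 0.087], [0, 0, 0, -0.672, 0.5552, -0.472, 0.087], [0, 0, 0, -0.672, 0.5552, -0.472, 0.087], [0, 0, 0, -0.672, 0.5552, -0.472, 0.087], [0, 0, 0, -0.672, 0.5552, -0.472, 0.087], [0, 0, 0, -0.672, 0.5552, -0.472, 0.087], [0, 0, 0, -0.4704, 0, 0.672, 0.06], [0, 0, 0, -0.4704, 0, 0.672, 0.04], [0, 0, 0, -0.4704, 0, 0.672, 0.04], [0, 0, 0, -0.4704, 0, 0.672, 0.04], [0, 0, 0, 0, 0, 0, 0.04]]}' > m.json && python3 steer.py m.json && python3 -c "
from h import *
plan(die(-.049,-.0011,.0975),frame(DY)); print(arm.get_obs()['qpos'])
for n in ('top','side'): cv2.imwrite(f'pics/{n}1.png',arm.snapshot(n)[:,:,::-1])
"
```

```text
time: 3.48
ee_pos: [0.514, -0.0384, 0.2979]
eef_rot: [0.727, 0.616, 0.229, -0.198]
ft_force: [-0.1, 1.1, 0.4]
opening: 0.0452
gripper_force: 0.0
rot [-0.0042 -0.0035 -0.0045] n 0.037987305324337375 shift [-0.0162  0.0016  0.0693] n 1.139028275637085 tcp [ 0.52  -0.012  0.232]
[-0.42996582  0.58255346  1.82126642  0.69461009  1.04834016 -0.71696685]
```

To row units: 0.018 m is 0.288, 0.015 m is 0.24, -0.0045 rad / 2 = -0.0023.

```bash
echo '{"offsets": [[-0.002, -0.0018, -0.0023, -0.064, 0.0064, 0.288, 0.04], [0, 0, 0, -0.064, 0.0064, 0.288, 0.04], [0, 0, 0, -0.064, 0.0064, 0.288, 0.04], [0, 0, 0, -0.064, 0.0064, 0.24, 0.04], [0, 0, 0, 0, 0, 0, 0.03], [0, 0, 0, 0, 0, 0, 0.03]]}' > m.json && python3 steer.py m.json && python3 -c "
from h import *
plan(die(-.049,-.0011,.0975),frame(DY)); print(arm.get_obs()['moment'])
t=arm.snapshot('top')[:,:,::-1];s=arm.snapshot('side')[:,:,::-1]
f=lambda a,x,y:cv2.resize(a[y:y+100,x:x+100],(400,400),interpolation=cv2.INTER_CUBIC)
cv2.imwrite('pics/g1.png',np.hstack([f(t,200,150),f(s,210,140)]))
"
```

```text
time: 4.32
ee_pos: [0.5212, -0.0129, 0.2352]
eef_rot: [0.727, 0.618, 0.231, -0.191]
ft_force: [0.1, 0.1, -0.4]
opening: 0.0314
gripper_force: 0.0
rot [0.0077 0.0027 0.0029] n 0.04610003486159817 shift [-0.0018 -0.0015  0.0029] n 0.059103462945136215 tcp [ 0.52  -0.012  0.232]
[-0.40700902  0.14634778  0.01183369]
```

View pics/g1.png

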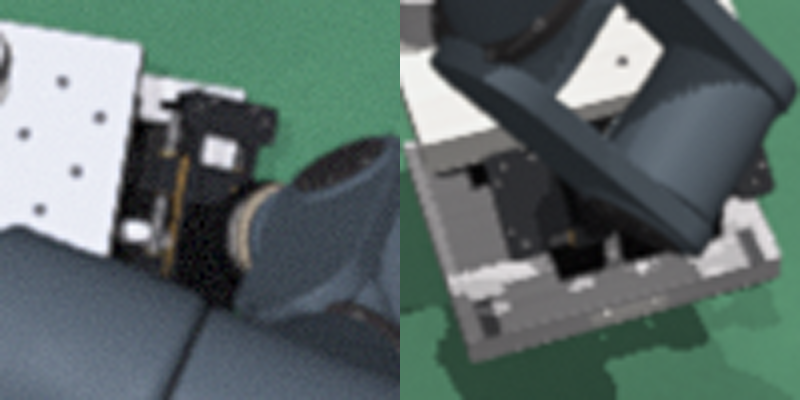

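The top crop shows the gripper in front of the upper half, with the gib's bright top at crop (135,230) between the fingers. In the side crop the arm hides it. The numbers fit, so I'll go down the last 3 mm and close.

To row units: 0.0025 m is 0.04, -0.0015 m is -0.024.

```bash
echo '{"offsets": [[0, 0, 0, -0.024, -0.0112, 0.04, 0.03], [0, 0, 0, 0, 0, 0, 0.018], [0, 0, 0, 0, 0, 0, 0.018]]}' > m.json && python3 steer.py m.json && python3 -c "
from h import *
plan(die(-.049,-.0011,.0975),frame(DY))" && echo '{"offsets": [[0, 0, 0, 0, 0, 0, 0.0], [0, 0, 0, 0, 0, 0, 0.0], [0, 0, 0, 0, 0, 0, 0], [0, 0, 0, 0, 0, 0, 0]]}' > m.json && python3 steer.py m.json && python3 -c "
from h import *
o=arm.get_obs();R=Ro.from_quat(o['eef_rot']).as_matrix();print('tool force',R.T@o['ft_force'],'mom',R.T@o['moment']);plan(die(-.049,-.0011,.0975),frame(DY))"
```

```text
time: 4.8
ee_pos: [0.5204, -0.0127, 0.2324]
eef_rot: [0.727, 0.618, 0.231, -0.191]
ft_force: [-0.1, -0.1, -0.4]
opening: 0.0203
gripper_force: 0.0
rot [0.0079 0.0029 0.0028] n 0.04729001785499494 shift [-0.0002 -0.0007  0.0005] n 0.013964519831316902 tcp [ 0.52  -0.012  0.232]
time: 5.3
ee_pos: [0.5186, -0.0122, 0.2322]
eef_rot: [0.726, 0.619, 0.229, -0.193]
ft_force: [-6.0, -2.7, 3.2]
opening: 0.0116
gripper_force: 30.0
tool force [-1.17917269 -5.47855735 -4.70489859] mom [ 0.99513397 -0.63126704  0.10811763]
rot [0.0022 0.0022 0.003 ] n 0.022961330643919746 shift [-0.0002  0.0012  0.0002] n 0.019823874180598795 tcp [ 0.52  -0.012  0.232]
```

Gripped at 11.6 mm (gib 12 mm) with a 5 N side load. I'll relieve that and lift slowly.

To row units: -0.0017 m is -0.0272, -0.0016 m is -0.0256.

```bash
echo '{"offsets": [[0, 0, 0, 0, -0.0272, 0, 0], [0, 0, 0, 0.0176, 0, -0.0256, 0], [0, 0, 0, 0.0176, 0, -0.0256, 0], [0, 0, 0, 0.0176, 0, -0.0256, 0], [0, 0, 0, 0.0176, 0, -0.0256, 0]]}' > m.json && python3 steer.py m.json && python3 -c "
from h import *
o=arm.get_obs();R=Ro.from_quat(o['eef_rot']).as_matrix();print('tool force',R.T@o['ft_force'],'mom',R.T@o['moment']);plan(die(-.049,-.0011,.1145),frame(DY))" && echo '{"offsets": [[0, 0, 0, 0.0176, 0, -0.0256, 0], [0, 0, 0, 0.0176, 0, -0.0256, 0], [0, 0, 0, 0.0176, 0, -0.0256, 0], [0, 0, 0, 0.0176, 0, -0.0256, 0], [0, 0, 0, 0.0176, 0, -0.0256, 0], [0, 0, 0, 0, 0, 0, 0]]}' > m.json && python3 steer.py m.json  && python3 -c "
from h import *
o=arm.get_obs();R=Ro.from_quat(o['eef_rot']).as_matrix();print('tool force',R.T@o['ft_force'],'mom',R.T@o['moment']);plan(die(-.049,-.0011,.1145),frame(DY))
t=arm.snapshot('top')[:,:,::-1];s=arm.snapshot('side')[:,:,::-1]
f=lambda a,x,y:cv2.resize(a[y:y+75,x:x+75],(400,400),interpolation=cv2.INTER_CUBIC)
cv2.imwrite('pics/g2.png',np.hstack([f(t,210,165),f(s,215,165)]))"
```

```text
time: 5.92
ee_pos: [0.518, -0.0125, 0.2393]
eef_rot: [0.727, 0.619, 0.229, -0.191]
ft_force: [-3.5, 0.6, -15.2]
opening: 0.0118
gripper_force: 30.0
tool force [-8.60528157 -3.67620005 12.44441852] mom [ 0.77722922 -2.21311651  0.05285471]
rot [0.0053 0.0048 0.003 ] n 0.04139347913026713 shift [ 0.0057  0.0018 -0.0077] n 0.1556228017137943 tcp [ 0.52  -0.012  0.249]
time: 6.68
ee_pos: [0.5181, -0.0122, 0.2502]
eef_rot: [0.726, 0.618, 0.231, -0.192]
ft_force: [-6.0, -0.3, -12.2]
opening: 0.0116
gripper_force: 30.0
tool force [-8.02501386 -5.96485935  9.27270463] mom [ 1.19840508 -2.02363801  0.07416632]
rot [0.0063 0.002  0.0029] n 0.038278860953107306 shift [-0.0007  0.0017  0.0011] n 0.03436730666330934 tcp [ 0.52  -0.012  0.249]
```

View pics/g2.png

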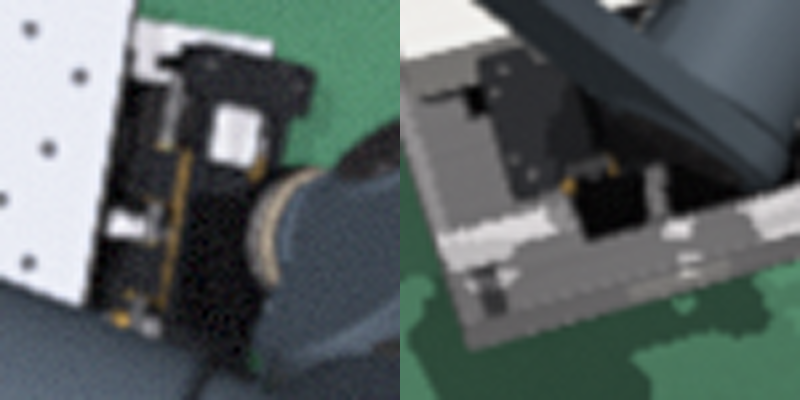

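The top crop shows the gib still under the gripper, clear of the upper half. The side crop shows its front end at crop (655,190), in the slot. Lift forces (12–15 N) match weight plus drag. I'll draw it forwards gently over the stop.

```bash
cat > f.py <<'E'
from h import *
o=arm.get_obs();R=Ro.from_quat(o['eef_rot']).as_matrix();g=o['ee_pos']+.164*R[:,2]-O
F=o['ft_force'];M=R.T@o['moment'];print('grasp in die',np.round([g@EX,g@EY,g[2]],4),'die force',np.round([F@EX,F@EY,F[2]],1),'tool mom',M.round(2))
E
echo '{"offsets": [[0, 0, 0, 0, -0.0192, 0, 0], [0, 0, 0, -0.0256, 0, -0.0176, 0], [0, 0, 0, -0.0256, 0, -0.0176, 0], [0, 0, 0, -0.0256, 0, -0.0176, 0]]}' > m.json && python3 steer.py m.json && python3 f.py && echo '{"offsets": [[0, 0, 0, -0.0256, 0, -0.0176, 0], [0, 0, 0, -0.0256, 0, -0.0176, 0], [0, 0, 0, -0.0256, 0, -0.0176, 0], [0, 0, 0, -0.0256, 0, -0.0176, 0]]}' > m.json && python3 steer.py m.json && python3 f.py
```

```text
time: 7.28
ee_pos: [0.5169, -0.0166, 0.2509]
eef_rot: [0.726, 0.617, 0.233, -0.193]
ft_force: [-1.2, 9.0, -7.3]
opening: 0.012
gripper_force: 30.0
grasp in die [-0.053  -0.0002  0.117 ] die force [ 8.7  2.6 -7.3] tool mom [0.46 0.12 0.06]
time: 7.78
ee_pos: [0.5157, -0.0239, 0.2513]
eef_rot: [0.726, 0.617, 0.234, -0.194]
ft_force: [-1.0, 10.8, -5.9]
opening: 0.0116
gripper_force: 30.0
grasp in die [-0.0601 -0.0002  0.1175] die force [10.5  2.7 -5.9] tool mom [ 0.53  0.51 -0.03]
```

Past the screw at about 10 N, which is drag only. I'll keep drawing.

To row units: -0.0033 m is -0.0528, -0.0023 m is -0.0368.

```bash
echo '{"offsets": [[0, 0, 0, -0.0528, 0, -0.0368, 0], [0, 0, 0, -0.0528, 0, -0.0368, 0], [0, 0, 0, -0.0528, 0, -0.0368, 0], [0, 0, 0, -0.0528, 0, -0.0368, 0], [0, 0, 0, -0.0528, 0, -0.0368, 0]]}' > m.json && python3 steer.py m.json && python3 f.py && echo '{"offsets": [[0, 0, 0, -0.0528, 0, -0.0368, 0], [0, 0, 0, -0.0528, 0, -0.0368, 0], [0, 0, 0, -0.0528, 0, -0.0368, 0], [0, 0, 0, 0, 0, 0, 0]]}' > m.json && python3 steer.py m.json && python3 f.py; python3 -c "
from h import *
t=arm.snapshot('top')[:,:,::-1];s=arm.snapshot('side')[:,:,::-1]
f=lambda a,x,y:cv2.resize(a[y:y+75,x:x+75],(400,400),interpolation=cv2.INTER_CUBIC)
cv2.imwrite('pics/g3.png',np.hstack([f(t,210,165),f(s,230,165)]))"
```

```text
time: 8.4
ee_pos: [0.5124, -0.0437, 0.2514]
eef_rot: [0.726, 0.617, 0.234, -0.194]
ft_force: [-1.0, 9.4, -5.3]
opening: 0.0119
gripper_force: 30.0
grasp in die [-0.0802 -0.0002  0.1176] die force [ 9.1  2.5 -5.3] tool mom [ 0.44  0.51 -0.01]
time: 8.9
ee_pos: [0.5104, -0.0564, 0.2515]
eef_rot: [0.726, 0.617, 0.233, -0.193]
ft_force: [-3.2, 3.6, -1.4]
opening: 0.0117
gripper_force: 30.0
grasp in die [-0.0932 -0.0002  0.1176] die force [ 3.   3.7 -1.4] tool mom [0.82 0.01 0.05]
```

View pics/g3.png

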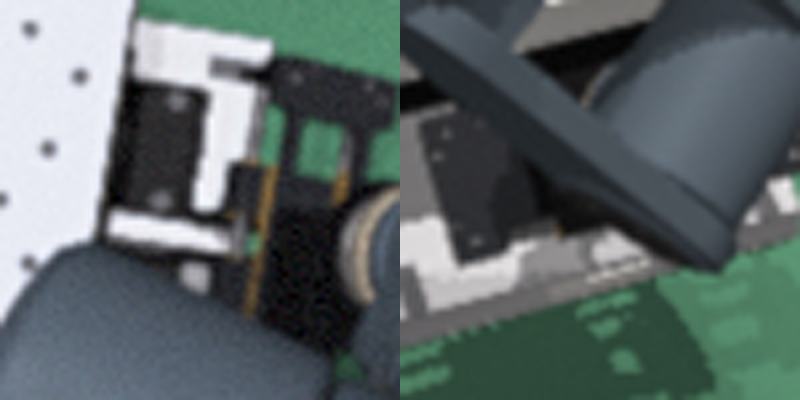

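The top crop shows the gib's bright top edge sliding forwards, straight, at crop (160,230) out of the upper half. The grip is 40 mm off the gib's balance point, so I'll draw it until it balances over the screw, lower it onto the screw and regrip there. The plunger still holds it.

To row units: -0.0033 m is -0.0528, -0.0023 m is -0.0368.

```bash
echo '{"offsets": [[0, 0, 0, -0.0528, 0, -0.0368, 0], [0, 0, 0, -0.0528, 0, -0.0368, 0], [0, 0, 0, -0.0528, 0, -0.0368, 0], [0, 0, 0, -0.0528, -0.0128, -0.0368, 0], [0, 0, 0, 0, 0, 0, 0]]}' > m.json && python3 steer.py m.json && python3 f.py && echo '{"offsets": [[0, 0, 0, -0.0144, 0, 0.0192, 0], [0, 0, 0, -0.0144, 0, 0.0192, 0]]}' > m.json && python3 steer.py m.json && python3 f.py && echo '{"offsets": [[0, 0, 0, -0.0144, 0, 0.0192, 0]]}' > m.json && python3 steer.py m.json && python3 f.py
```

```text
time: 9.62
ee_pos: [0.5074, -0.0725, 0.2515]
eef_rot: [0.726, 0.617, 0.234, -0.192]
ft_force: [-1.2, 4.4, -2.2]
opening: 0.0117
gripper_force: 30.0
grasp in die [-0.1098 -0.0002  0.1175] die force [ 4.2  1.9 -2.2] tool mom [ 0.58  0.12 -0.01]
time: 9.88
ee_pos: [0.5072, -0.0735, 0.2479]
eef_rot: [0.727, 0.618, 0.232, -0.19]
ft_force: [-1.5, 1.2, 2.5]
opening: 0.0118
gripper_force: 30.0
grasp in die [-0.1115 -0.0002  0.1135] die force [0.9 1.7 2.5] tool mom [0.56 0.25 0.02]
time: 10.0
ee_pos: [0.5072, -0.0737, 0.2458]
eef_rot: [0.727, 0.618, 0.232, -0.19]
ft_force: [-1.1, 1.5, 2.8]
opening: 0.0112
gripper_force: 30.0
grasp in die [-0.1118 -0.0002  0.1112] die force [1.3 1.3 2.8] tool mom [ 0.41  0.31 -0.01]
```

To row units: 0.0012 m is 0.0192, -0.0009 m is -0.0144.

```bash
for i in 1; do echo '{"offsets": [[0, 0, 0, -0.0144, 0, 0.0192, 0], [0, 0, 0, -0.0144, 0, 0.0192, 0]]}' > m.json && python3 steer.py m.json && python3 f.py && echo '{"offsets": [[0, 0, 0, -0.0144, 0, 0.0192, 0], [0, 0, 0, -0.0144, 0, 0.0192, 0]]}' > m.json && python3 steer.py m.json && python3 f.py; done | grep grasp
```

```text
grasp in die [-0.1121 -0.0002  0.1075] die force [1.  0.5 1.8] tool mom [ 0.16  0.16 -0.01]
grasp in die [-0.1123 -0.0002  0.106 ] die force [-8.5  3.2 19.1] tool mom [0.66 0.66 0.01]
```

It's on the screw: about 9 mm high, 19 N. I'll ease off 1 mm, open and regrip at the balance point.

To row units: -0.0009 m is -0.0144, 0.0006 m is 0.0096.

```bash
echo '{"offsets": [[0, 0, 0, 0.0096, 0, -0.0144, 0], [0, 0, 0, 0, 0, 0, 0]]}' > m.json && python3 steer.py m.json && python3 f.py && echo '{"offsets": [[0, 0, 0, 0, 0, 0, 0.02], [0, 0, 0, 0, 0, 0, 0.03], [0, 0, 0, 0, 0, 0, 0.03]]}' > m.json && python3 steer.py m.json && python3 -c "
from h import *
plan(die(-.070,-.0002,.098),frame(DY))
t=arm.snapshot('top')[:,:,::-1];s=arm.snapshot('side')[:,:,::-1]
f=lambda a,x,y:cv2.resize(a[y:y+75,x:x+75],(400,400),interpolation=cv2.INTER_CUBIC)
cv2.imwrite('pics/g4.png',np.hstack([f(t,215,165),f(s,230,165)]))"
```

```text
time: 10.75
ee_pos: [0.5071, -0.074, 0.2409]
eef_rot: [0.727, 0.618, 0.231, -0.19]
ft_force: [-0.8, -1.0, 7.7]
opening: 0.0118
gripper_force: 30.0
grasp in die [-1.122e-01 -1.000e-04  1.063e-01] die force [-1.2  0.6  7.7] tool mom [0.17 0.34 0.04]
time: 11.12
ee_pos: [0.5066, -0.0736, 0.24]
eef_rot: [0.727, 0.618, 0.23, -0.191]
ft_force: [0.0, -0.3, 0.2]
opening: 0.0281
gripper_force: 0.0
rot [0.0078 0.0036 0.0027] n 0.04789531911248563 shift [0.0296 0.0023 0.03  ] n 0.6758572686755683 tcp [ 0.516 -0.033  0.232]
```

View pics/g4.png

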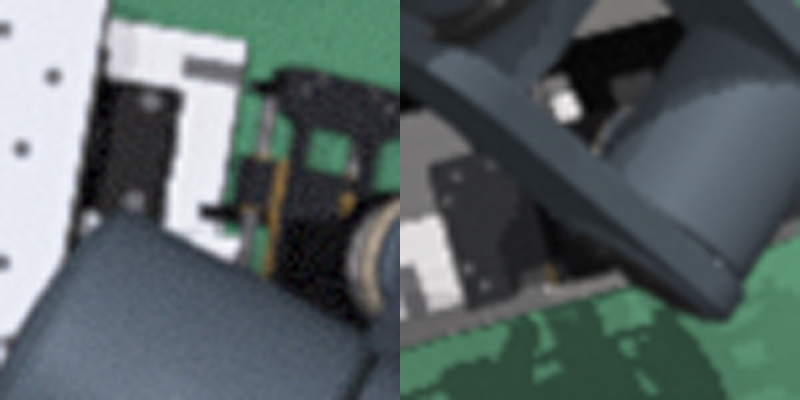

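The side crop shows the gib's top at crop (565,105), upright in the slot with its tail under the upper half. I'll slide the open fingers along it and regrip.

The manual's scale: shifts go in shares of 62.5 mm and turns go in shares of 2 rad. Converting my numbers, 0.0075 m is 0.12, 0.0074 m is 0.1184.

```bash
echo '{"offsets": [[0, 0, 0, 0.1184, 0, 0.12, 0.03], [0, 0, 0, 0.1184, 0, 0.12, 0.03], [0, 0, 0, 0.1184, 0, 0.12, 0.03], [0, 0, 0, 0.1184, 0, 0.12, 0.03], [0, 0, 0, 0, 0, 0, 0.03]]}' > m.json && python3 steer.py m.json && python3 f.py && echo '{"offsets": [[0, 0, 0, 0, 0, 0, 0], [0, 0, 0, 0, 0, 0, 0], [0, 0, 0, 0, 0, 0, 0], [0, 0, 0, 0, 0, 0, 0]]}' > m.json && python3 steer.py m.json && python3 f.py
```

```text
time: 11.85
ee_pos: [0.5132, -0.0315, 0.2324]
eef_rot: [0.726, 0.619, 0.23, -0.191]
ft_force: [-0.1, 0.2, -0.3]
opening: 0.03
gripper_force: 0.0
grasp in die [-0.0692  0.0013  0.0978] die force [ 0.2  0.2 -0.3] tool mom [ 0.05 -0.42 -0.02]
time: 12.35
ee_pos: [0.5136, -0.033, 0.2327]
eef_rot: [0.727, 0.618, 0.231, -0.19]
ft_force: [1.4, 0.6, 0.1]
opening: 0.0115
gripper_force: 30.0
grasp in die [-0.0707  0.0002  0.0981] die force [ 0.8 -1.2  0.1] tool mom [ 0.01 -0.39  0.04]
```

To row units: -0.0041 m is -0.0656, -0.0033 m is -0.0528.

```bash
echo '{"offsets": [[0, 0, 0, 0.0192, 0, -0.0256, 0], [0, 0, 0, 0.0192, 0, -0.0256, 0], [0, 0, 0, -0.0528, 0, -0.0368, 0], [0, 0, 0, -0.0656, 0, -0.0464, 0]]}' > m.json && python3 steer.py m.json && python3 f.py && echo '{"offsets": [[0, 0, 0, -0.1312, 0, -0.0912, 0], [0, 0, 0, -0.1312, 0, -0.0912, 0], [0, 0, 0, -0.1312, 0, -0.0912, 0]]}' > m.json && python3 steer.py m.json && python3 f.py && echo '{"offsets": [[0, 0, 0, -0.1968, 0, -0.1376, 0], [0, 0, 0, -0.1968, 0, -0.1376, 0], [0, 0, 0, -0.1968, 0, -0.1376, 0], [0, 0, 0, -0.1968, 0, -0.1376, 0], [0, 0, 0, -0.1968, 0, -0.1376, 0], [0, 0, 0, 0, 0, 0, 0]]}' > m.json && python3 steer.py m.json && python3 f.py
```

```text
time: 12.85
ee_pos: [0.5122, -0.0409, 0.237]
eef_rot: [0.727, 0.617, 0.232, -0.192]
ft_force: [3.5, 4.7, -7.0]
opening: 0.0113
gripper_force: 30.0
grasp in die [-0.0781  0.0005  0.1028] die force [ 5.2 -2.7 -7. ] tool mom [-0.72  0.03  0.04]
time: 13.22
ee_pos: [0.5072, -0.0706, 0.2371]
eef_rot: [0.727, 0.617, 0.232, -0.192]
ft_force: [1.5, 0.2, -2.9]
opening: 0.0118
gripper_force: 30.0
grasp in die [-0.1084  0.0007  0.1028] die force [ 0.5 -1.5 -2.9] tool mom [-0.23 -0.8   0.06]
time: 13.98
ee_pos: [0.4949, -0.1466, 0.2368]
eef_rot: [0.727, 0.618, 0.231, -0.19]
ft_force: [-0.2, 0.3, -5.7]
opening: 0.0118
gripper_force: 30.0
grasp in die [-0.1859  0.0002  0.1021] die force [ 0.3  0.2 -5.7] tool mom [ 0.   -0.96  0.01]
```

The gib is out and hanging free (5.7 N, about its weight). I'll rise and plan the move to over the free slot.

To row units: -0.041 m is -0.656, 0.0287 m is 0.4592.

```bash
echo '{"offsets": [[0, 0, 0, 0.4592, 0, -0.656, 0], [0, 0, 0, 0.4592, 0, -0.656, 0], [0, 0, 0, 0, 0, 0, 0]]}' > m.json && python3 steer.py m.json
cat >> h.py <<'E'
RY=np.radians(106.55);RC=np.array([.5162,-.3174,0]);RX=np.array([np.cos(RY),np.sin(RY),0]);RYY=np.array([-RX[1],RX[0],0])
FS=RC+.04*RYY+[0,0,.010]
E
python3 -c "
from h import *
print(FS);plan(FS-.0055*RX+[0,0,.15],frame(RY))"
```

```text
time: 14.35
ee_pos: [0.4946, -0.1444, 0.3399]
eef_rot: [0.726, 0.62, 0.232, -0.188]
ft_force: [0.3, 0.0, -6.2]
opening: 0.012
gripper_force: 30.0
[ 0.47785714 -0.32879408  0.01      ]
rot [ 0.2696  0.0085 -0.3624] n 2.402731005704977 shift [-0.2486 -0.0686 -0.1184] n 4.5402247349711775 tcp [ 0.506 -0.424  0.294]
```

To row units: -0.0497 m is -0.7952, -0.0237 m is -0.3792, -0.121 rad / 2 = -0.0605.

```bash
echo '{"offsets": [[0.045, 0.0015, -0.0605, 0, 0, 0, 0], [0.045, 0.0015, -0.0605, 0, 0, 0, 0], [0.045, 0.0015, -0.0605, 0, 0, 0, 0], [0, 0, 0, -0.7952, -0.2192, -0.3792, 0], [0, 0, 0, -0.7952, -0.2192, -0.3792, 0], [0, 0, 0, -0.7952, -0.2192, -0.3792, 0], [0, 0, 0, -0.7952, -0.2192, -0.3792, 0], [0, 0, 0, -0.7952, -0.2192, -0.3792, 0], [0, 0, 0, 0, 0, 0, 0], [0, 0, 0, 0, 0, 0, 0]]}' > m.json && python3 steer.py m.json && python3 -c "
from h import *
plan(FS-.0055*RX+[0,0,.15],frame(RY))
t=arm.snapshot('top')[:,:,::-1];s=arm.snapshot('side')[:,:,::-1]
cv2.imwrite('pics/top5.png',t);cv2.imwrite('pics/side5.png',s)
f=lambda a,x,y:cv2.resize(a[y:y+100,x:x+100],(400,400),interpolation=cv2.INTER_CUBIC)
cv2.imwrite('pics/g5.png',np.hstack([f(t,320,165),f(s,270,260)]))"
```

```text
time: 15.6
ee_pos: [0.5049, -0.4235, 0.2878]
eef_rot: [0.57, 0.763, 0.181, -0.246]
ft_force: [-0.7, 1.1, -5.3]
opening: 0.012
gripper_force: 30.0
rot [-0.0041 -0.0103 -0.0036] n 0.06202210438180587 shift [ 0.0029  0.0011 -0.006 ] n 0.10760290638194359 tcp [ 0.506 -0.424  0.294]
```

View pics/g5.png

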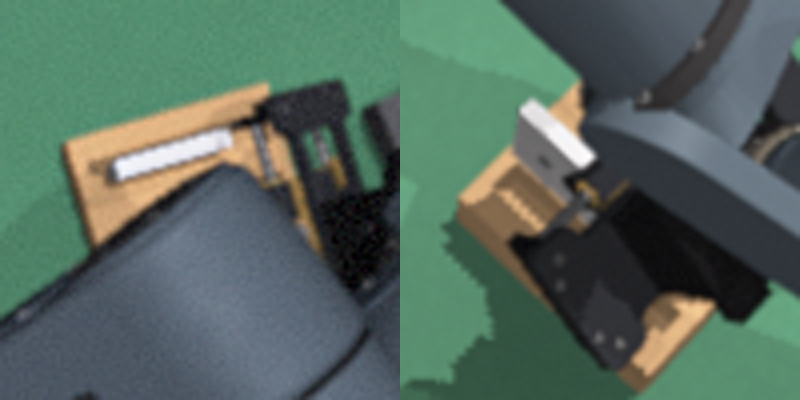

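The side crop shows the gib's tail half sticking out of the fingers over the free slot: tail top corner about (530,98), tail bottom about (512,150), upright. I'll check its pitch and position against the level-held prediction.

Run:
```python
from h import *
o=arm.get_obs();R=Ro.from_quat(o['eef_rot']).as_matrix();g=o['ee_pos']+.164*R[:,2]
c=g+.0055*RX;zt=g[2]+.004
d=g-FS;print("grasp in slot frame",[d@RX,d@RYY,g[2]])
K=lambda x,y:np.array([270+(x-400)/4,260+y/4])
for nm,p in (("tail top far",c+.055*RX-.006*RYY),("tail top near",c+.055*RX+.006*RYY)):
    p=p.copy();p[2]=zt;u=proj("side",p);print(nm,u.round(1),"crop",(u-[270,260])*4+[400,0])
    p[2]-=.063;u=proj("side",p);print(" bottom",u.round(1),"crop",(u-[270,260])*4+[400,0])
    p[2]+=.063;p-=.04*RX;u=proj("side",p);print(" 40mm along top",u.round(1),"crop",(u-[270,260])*4+[400,0])
s=cv2.imread("pics/side5.png")
T=edge(s,K(540,103),K(590,146),1.5);B=edge(s,K(522,120),K(572,166),1.5)
for n,l in(("farEdge",T),("nearEdge",B)): print(n,"slope deg",np.degrees(np.arctan2(l[1][1],l[1][0])),l[2],"pt crop",(l[0]-[270,260])*4+[400,0])
a,b=[proj("side",np.r_[(c+q*RX)[:2],zt]) for q in(.055,.02)];print("pred slope",np.degrees(np.arctan2(*(b-a)[::-1])))
ax=np.array([np.cos(.1)*RX[0],np.cos(.1)*RX[1],-np.sin(.1)]);e=np.r_[(c)[:2],zt]
a,b=[proj("side",e+q*ax) for q in(.055,.02)];print("slope if tail 0.1rad down",np.degrees(np.arctan2(*(b-a)[::-1])))
```

```text
grasp in slot frame [np.float64(-0.0025484262949414084), np.float64(0.0011599892221499106), np.float64(0.15552709413318366)]
tail top far [303.4 284.3] crop [533.79126074  97.02674657]
 bottom [301.9 295.4] crop [527.74335665 141.68707833]
 40mm along top [316.2 295.6] crop [584.69752147 142.29344135]
tail top near [299.9 287.6] crop [519.76421207 110.3418604 ]
 bottom [298.6 298.6] crop [514.4048922  154.54560601]
 40mm along top [312.7 299. ] crop [570.70045409 156.08832292]
farEdge slope deg 41.881207 0.06 pt crop [557.02807617 118.7520752 ]
nearEdge slope deg 42.614094 0.0 pt crop [550.95458984 142.83349609]
pred slope 41.785307800321625
slope if tail 0.1rad down 39.677276656260446
```

Held level (41.9° against 41.8° predicted) and centred on the slot to within about 2 mm. Lowering.

```bash
cat > r.py <<'E'
from h import *
o=arm.get_obs();R=Ro.from_quat(o['eef_rot']).as_matrix();d=o['ee_pos']+.164*R[:,2]-FS;F=o['ft_force']
print('gib ctr in slot',np.round([d@RX+.0055,d@RYY,d[2]-.059],4),'slot force',np.round([F@RX,F@RYY,F[2]],1),'mom',(R.T@o['moment']).round(2))
E
echo '{"offsets": [[0, 0, 0, -0.1376, 0, 0.1968, 0], [0, 0, 0, -0.1376, 0, 0.1968, 0], [0, 0, 0, -0.1376, 0, 0.1968, 0], [0, 0, 0, -0.0464, 0, 0.0656, 0], [0, 0, 0, 0, 0, 0, 0]]}' > m.json && python3 steer.py m.json && python3 r.py && echo '{"offsets": [[0, 0, 0, -0.0464, 0, 0.0656, 0], [0, 0, 0, -0.0464, 0, 0.0656, 0], [0, 0, 0, -0.0464, 0, 0.0656, 0]]}' > m.json && python3 steer.py m.json && python3 r.py
```

```text
time: 16.32
ee_pos: [0.5051, -0.424, 0.2395]
eef_rot: [0.57, 0.763, 0.18, -0.245]
ft_force: [-0.2, -0.2, -5.1]
opening: 0.012
gripper_force: 30.0
gib ctr in slot [0.0015 0.0017 0.0368] slot force [-0.1  0.2 -5.1] mom [ 0.04 -0.97 -0.  ]
time: 16.7
ee_pos: [0.505, -0.4241, 0.225]
eef_rot: [0.57, 0.763, 0.18, -0.244]
ft_force: [0.4, -0.1, -5.0]
opening: 0.0117
gripper_force: 30.0
gib ctr in slot [0.0011 0.0017 0.0222] slot force [-0.2 -0.3 -5. ] mom [-0.01 -0.98  0.06]
```

No contact with the rim, so it's inside the slot. I'll go on in small steps.

To row units: 0.0033 m is 0.0528, -0.0023 m is -0.0368.

```bash
echo '{"offsets": [[0, 0, 0, -0.0368, 0, 0.0528, 0], [0, 0, 0, -0.0368, 0, 0.0528, 0], [0, 0, 0, -0.0368, 0, 0.0528, 0], [0, 0, 0, -0.0192, 0, 0.0256, 0]]}' > m.json && python3 steer.py m.json && python3 r.py && echo '{"offsets": [[0, 0, 0, -0.0144, 0, 0.0192, 0], [0, 0, 0, -0.0144, 0, 0.0192, 0]]}' > m.json && python3 steer.py m.json && python3 r.py && echo '{"offsets": [[0, 0, 0, -0.0144, 0, 0.0192, 0]]}' > m.json && python3 steer.py m.json && python3 r.py
```

```text
time: 17.2
ee_pos: [0.5049, -0.424, 0.2107]
eef_rot: [0.57, 0.763, 0.18, -0.245]
ft_force: [0.5, -1.0, -6.0]
opening: 0.0115
gripper_force: 30.0
gib ctr in slot [0.0014 0.0018 0.0079] slot force [-1.1 -0.2 -6. ] mom [ 0.05 -0.94  0.01]
time: 17.45
ee_pos: [0.505, -0.4242, 0.2081]
eef_rot: [0.57, 0.763, 0.18, -0.244]
ft_force: [0.7, 0.1, -6.0]
opening: 0.0119
gripper_force: 30.0
gib ctr in slot [0.0011 0.0017 0.0053] slot force [-0.1 -0.7 -6. ] mom [ 0.05 -0.97  0.04]
time: 17.58
ee_pos: [0.505, -0.4242, 0.2066]
eef_rot: [0.57, 0.763, 0.18, -0.244]
ft_force: [0.2, -0.6, -5.2]
opening: 0.0121
gripper_force: 30.0
gib ctr in slot [0.0011 0.0017 0.0037] slot force [-0.6 -0.  -5.2] mom [ 0.03 -0.97  0.04]
```

To row units: 0.001 m is 0.016, -0.0007 m is -0.0112.

```bash
echo '{"offsets": [[0, 0, 0, -0.0112, 0, 0.016, 0], [0, 0, 0, -0.0112, 0, 0.016, 0]]}' > m.json && python3 steer.py m.json && python3 r.py && echo '{"offsets": [[0, 0, 0, -0.0096, 0, 0.0128, 0]]}' > m.json && python3 steer.py m.json && python3 r.py && echo '{"offsets": [[0, 0, 0, -0.0096, 0, 0.0128, 0]]}' > m.json && python3 steer.py m.json && python3 r.py
```

```text
time: 17.82
ee_pos: [0.505, -0.4242, 0.2041]
eef_rot: [0.57, 0.763, 0.18, -0.244]
ft_force: [-0.2, -0.1, -5.9]
opening: 0.0119
gripper_force: 30.0
gib ctr in slot [0.0012 0.0018 0.0012] slot force [-0.1  0.2 -5.9] mom [ 0.03 -0.95  0.02]
time: 17.95
ee_pos: [0.505, -0.4241, 0.2033]
eef_rot: [0.57, 0.763, 0.18, -0.245]
ft_force: [-0.5, 0.6, -1.7]
opening: 0.0117
gripper_force: 30.0
gib ctr in slot [0.0013 0.0018 0.0005] slot force [ 0.7  0.3 -1.7] mom [ 0.01 -0.72  0.02]
time: 18.08
ee_pos: [0.505, -0.4241, 0.203]
eef_rot: [0.57, 0.763, 0.18, -0.245]
ft_force: [-1.3, 0.1, 2.8]
opening: 0.0118
gripper_force: 30.0
gib ctr in slot [0.0014 0.0017 0.0003] slot force [0.5 1.2 2.8] mom [ 0.12 -0.34  0.12]
```

On the floor (net force changes sign, height 0.3 mm). Release, wait, retract along the fingers.

To row units: -0.05 m is -0.8, -0.04 m is -0.64.

```bash
echo '{"offsets": [[0, 0, 0, 0, 0, 0, 0.018], [0, 0, 0, 0, 0, 0, 0.03], [0, 0, 0, 0, 0, 0, 0.04], [0, 0, 0, 0, 0, 0, 0.04]]}' > m.json && python3 steer.py m.json && echo '{"offsets": [[0, 0, 0, 0, 0, -0.16, 0.04], [0, 0, 0, 0, 0, -0.32, 0.04], [0, 0, 0, 0, 0, -0.64, 0.04], [0, 0, 0, 0, 0, -0.8, 0.04], [0, 0, 0, 0, 0, -0.8, 0.04], [0, 0, 0, 0, 0, -0.64, 0.04], [0, 0, 0, 0, 0, 0, 0.04], [0, 0, 0, 0, 0, 0, 0.04]]}' > m.json && python3 steer.py m.json && python3 -c "
from h import *
t=arm.snapshot('top')[:,:,::-1];s=arm.snapshot('side')[:,:,::-1]
cv2.imwrite('pics/top6.png',t);cv2.imwrite('pics/side6.png',s)
f=lambda a,x,y:cv2.resize(a[y:y+100,x:x+100],(400,400),interpolation=cv2.INTER_CUBIC)
cv2.imwrite('pics/g6.png',np.hstack([f(t,320,165),f(s,270,260)]))"
```

```text
time: 18.58
ee_pos: [0.505, -0.4242, 0.2022]
eef_rot: [0.57, 0.763, 0.18, -0.244]
ft_force: [0.0, -0.4, 0.4]
opening: 0.0368
gripper_force: 0.0
time: 19.58
ee_pos: [0.54, -0.5398, 0.3725]
eef_rot: [0.57, 0.763, 0.18, -0.245]
ft_force: [-0.7, -0.5, -0.8]
opening: 0.0397
gripper_force: 0.0
```

View pics/g6.png

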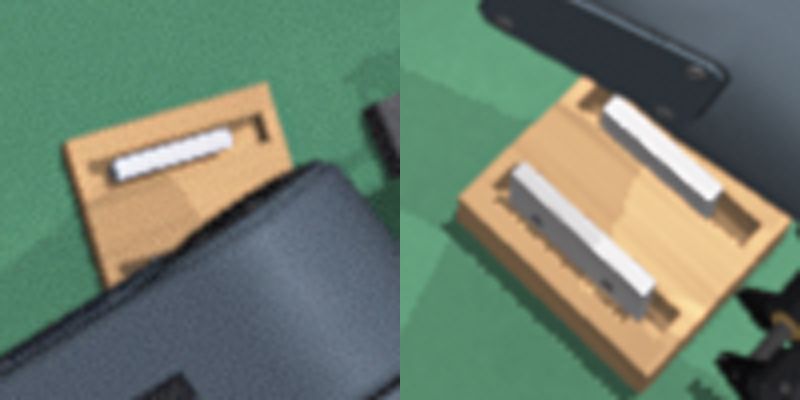

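The side crop shows the gib standing in the free slot from (515,170) to (650,290), with the gripper clear and the spare untouched. One quick numeric check, then I'll hand in.

Run:
```python
from h import *
K=lambda x,y:np.array([270+(x-400)/4,260+y/4])
a=(onz("side",K(522,163),.073)+onz("side",K(511,182),.073))/2;b=(onz("side",K(656,284),.073)+onz("side",K(643,297),.073))/2
m=(a+b)/2-FS;print("len",np.linalg.norm(a-b),"ctr in slot",m@RX,m@RYY,"yaw err",np.degrees(np.arctan2(*(a-b)[1::-1]))-106.55)
ok=np.linalg.norm(a-b)<.118 and abs(m@RX)<.012 and abs(m@RYY)<.009
print(ok, arm.hand_in() if ok else "")
```

```text
len 0.1074479186386743 ctr in slot 0.0013224614819796318 0.005605863069517116 yaw err 1.0863497020039574
the job is handed in; nothing more can be done
True None
```

The gib is out of the die and standing on the floor of the free slot, about 1 mm off the slot's middle lengthwise; it's released, the other things weren't touched, and I handed the job in at about 20 s (no verdict was shown).

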